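# Index the sample reader to the orange pot

### The arm

A 7-joint arm with a two-finger parallel gripper is mounted at the origin on a cart in front of the work surface, level with it; the furniture and walls round the work are solid. World frame = base frame: x ahead of the robot, y to its left, z up, the work surface at z = 0. Lengths are in m, angles in rad, forces in N, time in s.
With the tool pointing down it reaches from about 0.425 to 0.925 m from the base axis. Payload 6.8 kg.
Tool frame: the origin (TCP) lies on the front face of the gripper's body, between the roots of the fingers; the fingertips stand 73 mm ahead of it and the grasp point (between the pads) lies 54 mm ahead of it (env.nose_length is the distance from the TCP to the fingertips, in m); z points along the fingers, y is the direction in which the jaws open and shut (so a half turn about z gives the same grasp; the last joint's range is limited). The gripper opens to 85 mm and grips with 20 to 120 N. Pads are 22 mm wide; open, the fingers measure 114 mm over their backs; the gripper's body (76 mm by 85 mm) begins 54 mm behind the grasp point. The pads swing forward as they close: fully open they stand 13 mm farther back than shut.
Start: joints at [1, 0.477, 0.022, 1.555, -0.011, 1.109, -0.083], TCP at [0.301, -0.604, 0.304] pointing down, gripper open.
Joint ranges: [-2.96, 2.96], [-0.34, 2.1], [-1.41, 1.46], [0.24, 2.44], [-1.37, 4.51], [0.17, 1.92], [-2.96, 2.96]. Speed limits (rad/s): [2.39, 2.39, 3.14, 3.14, 3.14, 3.14, 3.14].

### API

Orientations are given as a unit quaternion [w, x, y, z].
In Python, from cell import env, kin, camera, calibration, job gives the robot as it stands. The module is installed in compiled form; this text tells all that it offers. Calls block until the motion is done:
- env.reach(position, orientation): joint-space move of the TCP to a pose.
- env.movel(position, velocity=0.15, rot=None, stop_force=None): straight line of the TCP; rot=None keeps the orientation; velocity is the mean speed in m/s. With stop_force (N) it stops when the force on the tool has changed by that much, and returns True; else False.
- env.goto_joints(angles): joint-space move.
- env.grip(opening, f_grip=None): finger opening in m; f_grip is the grip in N (None keeps the last); returns when the fingers have stopped.
- env.dwell(seconds).
- kin.inverse_kinematics(position, orientation): joint angles nearest the present ones, or None.
- env.get_state(): the state.
- camera(name): name is "scene" or "top" or "wrist"; returns (picture, depth): 384x512x3 uint8, blue, green, red; 384x512 float32, m along the optical axis (not along the pixel's ray), 0 where there is no reading.
- calibration(name): a dict with "fx", "fy", "cx", "cy" (pixels), "k1" (the pictures are not rectified: a ray, as slopes to the right and down, at radius r is drawn at 1 + k1 r^2 times it, then the intrinsics apply), "rvec" (rotation vector, rad) and "tvec" (3), from world to camera coordinates, as OpenCV has them. Camera axes: x right, y down, z forward; pixel columns grow to the right and rows downward; lengths in m; the calibration is good to about 2 mm. A picture is of the moment at which its call begins: read the wrist's pose just before it. calibration takes no time and is no camera call; for the wrist camera it gives the pose at the moment of the call.
A pose or a line that the arm cannot do raises env.PlanningError and nothing moves.
- job.job_done(): hands the job in, once; it reports no verdict.
The state is a dict: "time": time; "qpos": joint angles; "joint_velocities": joint speeds; "joint_torque": joint torques, N m; "tcp_pos": TCP position; "orientation": TCP orientation; "force": force on the tool from outside, world axes, zero at the start; "torque": the same for the moment, N m; "opening": finger opening in m.
Only numpy, scipy, OpenCV 4.12 (cv2) and the standard library are available. Lean on these libraries where they do the work, as an engineer would, in place of code of your own. Each camera call takes 0.05 s, during which the arm holds its last target. There are 200 camera calls.

### The job

Bring the white reading head of the bench indexer over the sample pot with the orange lid: pull up the black plunger knob, swing the arm round, and let the plunger snap fully home in that pot's own locating hole so the arm is locked there. The holes sit only roughly opposite the pots, so feel for the right one; leave the things lying around the indexer where they are.

Things in the scene. Friction and masses are not known exactly. Their poses are not given: they have to be found in the camera images.
- indexer: Fixed bench indexer: round white deck, 274 mm across, 10 mm thick, on the worktop; origin on the worktop, on the upright axis of its central post; its own -x axis points at the home hole, where the plunger starts. A smooth grey index ring (top 30 mm above the worktop, 100 to 130 mm from the axis) lies under the plunger's path; end stops limit the arm to 79 degrees either side of home.
- home_hole (a point): Mouth of the home hole in the top of the ring, 115 mm from the post's axis. Four more holes lie about 32 and 64 degrees to either side of it on the same circle, one in each bare aluminium stop plate; each plate is off by 3 to 6 degrees (7 to 12 mm along the arc) one way or the other and must be found by touch or sight. Holes are 12 mm wide; the pin is 8 mm thick with a round nose.
- knob (a point): Grip point on the axis of the plunger's knob: an upright black cylinder with a red band, 28 mm across, 34 mm tall. 17 mm above the knob's lower face, 81 mm above the worktop when home; rises with the plunger. 115 mm from the post's axis. Under it: a 22 mm barrel (top 59 mm above the worktop) on the arm, 32 to 36 mm wide (top 47 mm). Moved sideways, the knob takes the arm round with it.
- plunger (a joint): Lift of the plunger in m: 0 fully home in a hole, about 0.012 with the pin resting on the ring, 0.020 at the upper stop; the pin clears the holes above 0.012. A spring pulls it down with about 4.5 N when home, 9 N at the upper stop; over a hole it snaps down by itself if the knob is free to sink. A seated pin blocks the arm, with about 1 degree of play either way.
- head (a point): Centre of the underside of the white reading head (48 mm across, 46 mm tall, blue band) on the other end of the arm: 85 mm from the post's axis, exactly opposite the knob, 37 mm above the worktop. With the pin out of the holes the arm turns with light friction (1 to 2 N at the knob) and stays where it is left.
- pot_orange: Sample pot with the only orange lid (the other three are white), 39 mm across, 22 mm tall, fixed on the deck 85 mm from the post's axis, 32 or 64 degrees to either side of the direction opposite the home hole. Origin at the centre of its underside, 11 mm above the worktop. Its hole is directly across the post from it, but for the error of that stop plate.
- petri_dish: Petri dish, 90 mm across, 15 mm tall, lying loose in front of the indexer; a bystander. Origin at the centre of its underside.
- timer: White timer, 58x72x21 mm, lying loose by the indexer; a bystander. Origin at the centre of its underside.
- tape_roll: Green roll of tape, 75 mm across, 19 mm tall, lying loose by the indexer; a bystander. Origin at the centre of its underside.

How it is judged:
On the way, in this order (a step that is already met when the one before it is completed fails the run):
1. the plunger is pulled up until its pin is clear of the home hole (value of joint plunger above 0.0122 m), for 0.05 s.
2. the pin has snapped home in the hole that belongs to the orange pot (value of joint plunger below 0.003 m and horizontal distance between head and pot_orange below 0.015 m), for 0.2 s.
At the end, for the whole second after the job is handed in: The plunger is fully home (lift under 3 mm) in the hole of the orange pot, with the head's centre within 15 mm of the pot's centre seen from above, and the plunger is still (all of step 2 and velocity of joint plunger below 0.005 m/s); the robot touches nothing.
It fails at once if the petri dish is pushed more than 20 mm from its place (distance of petri_dish from where it was at the start of the episode above 0.02 m).
It fails at once if the timer is pushed more than 20 mm from its place (distance of timer from where it was at the start of the episode above 0.02 m).
It fails at once if the tape roll is pushed more than 20 mm from its place (distance of tape_roll from where it was at the start of the episode above 0.02 m).
It also fails if it takes over 38 s, if anything falls off the work surface, if the arm or the gripper's body presses on something with over 40 N, if the wrist force passes 120 N, or if a joint passes its speed limit or range.

## Working session

There is one attempt and no reset: what is moved stays moved. The work goes in short steps, each a Python script; the robot and the scene stay as the last script left them, time stands still between calls to the robot, and variables do not carry over. Pictures are saved under pics/ and viewed, about 8 in all and at most 12, crops included, and the job is handed in when it is done.

```bash
mkdir -p pics; cat > h.py <<'E'
import numpy as np, cv2
from cell import env, kin, camera, calibration, job
def proj(c,P):
    R=cv2.Rodrigues(np.array(c["rvec"],float))[0]; p=R@np.array(P,float)+np.array(c["tvec"],float).ravel()
    s=p[:2]/p[2]; s=s*(1+c["k1"]*(s@s)); return np.array([c["fx"]*s[0]+c["cx"],c["fy"]*s[1]+c["cy"]])
def ray(c,uv):
    d=np.array([(uv[0]-c["cx"])/c["fx"],(uv[1]-c["cy"])/c["fy"]]); s=d.copy()
    for _ in range(20): s=d/(1+c["k1"]*(s@s))
    R=cv2.Rodrigues(np.array(c["rvec"],float))[0]; t=np.array(c["tvec"],float).ravel()
    return -R.T@t, R.T@np.array([s[0],s[1],1.])
def onplane(c,uv,z):
    o,d=ray(c,uv); return o+d*(z-o[2])/d[2]
def withdepth(c,uv,dep):
    o,d=ray(c,uv); return o+d*dep
def tri(rs):
    A=np.zeros((3,3));b=np.zeros(3)
    for o,d in rs:
        d=d/np.linalg.norm(d);M=np.eye(3)-np.outer(d,d);A+=M;b+=M@o
    return np.linalg.solve(A,b)
E
python3 - <<'E'
from h import *
for n in("scene","top"):
    p,d=camera(n); cv2.imwrite(f"pics/{n}0.png",p); np.save(f"pics/{n}0.npy",d); c=calibration(n); print(n,{k:np.round(np.array(v).ravel(),3).tolist() for k,v in c.items()})
    np.save(f"pics/{n}c.npy",c,allow_pickle=True)
print(env.get_state()["time"])
E
```

```text
scene {'fx': [423.665], 'fy': [423.665], 'cx': [251.256], 'cy': [188.176], 'k1': [-0.051], 'rvec': [0.87, -2.397, 1.211], 'tvec': [0.47, 0.256, 0.733]}
top {'fx': [398.256], 'fy': [398.256], 'cx': [247.465], 'cy': [192.487], 'k1': [-0.083], 'rvec': [2.145, -2.176, 0.174], 'tvec': [0.006, 0.563, 0.846]}
0.1
```

View pics/top0.png

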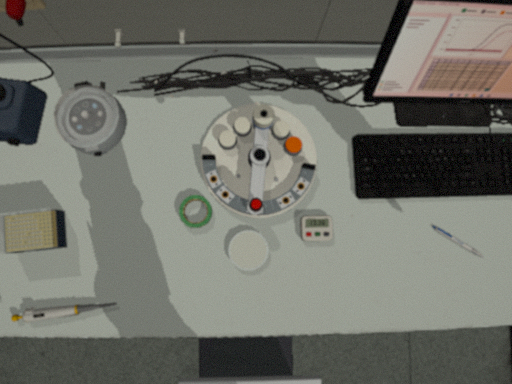

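View pics/scene0.png

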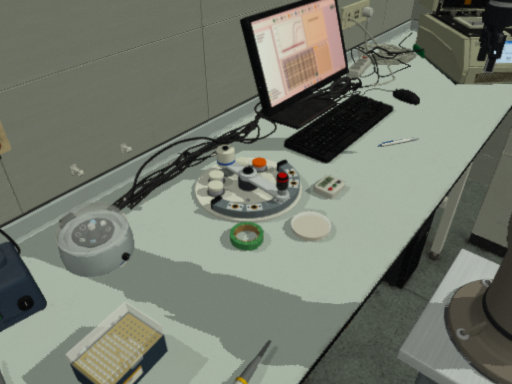

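The top view shows the indexer round about (260,158), the red-topped knob at (256,204), the head at (264,115) and the orange lid at (293,145). The orange lid is the outermost pot on the right, so its hole is the far-left one, near (213,178). The tape roll (196,210), dish (248,250) and timer (317,228) lie in front. The scene view shows the same layout.

```bash
python3 - <<'E'
from h import *
I={n:cv2.imread(f"pics/{n}0.png") for n in("scene","top")}
C={n:np.load(f"pics/{n}c.npy",allow_pickle=True).item() for n in I}
D={n:np.load(f"pics/{n}0.npy") for n in I}
box={"top":(150,80,340,290),"scene":(180,130,350,260)}
def blobs(n,lo,hi,amin=15):
    h=cv2.cvtColor(I[n],cv2.COLOR_BGR2HSV); x0,y0,x1,y1=box[n]
    m=np.zeros(h.shape[:2],np.uint8)
    m[y0:y1,x0:x1]=cv2.inRange(h,lo,hi)[y0:y1,x0:x1]
    k,l,s,c=cv2.connectedComponentsWithStats(m)
    return [(c[i],s[i]) for i in range(1,k) if s[i,4]>=amin]
for nm,lo,hi in(("orange",(6,150,120),(18,255,255)),("red",(0,150,80),(4,255,255)),("red2",(172,120,60),(180,255,255)),("green",(45,80,40),(85,255,255)),("black",(0,0,0),(180,255,45))):
    for n in I:
        for c,s in blobs(n,lo,hi):
            d=D[n][int(round(c[1])),int(round(c[0]))]
            print(nm,n,np.round(c,1),s.tolist(),np.round(withdepth(C[n],c,d),3))
x0,y0,x1,y1=190,95,330,275
cv2.imwrite("pics/topc.png",cv2.resize(I["top"][95:245,180:340],None,fx=4.8,fy=4,interpolation=cv2.INTER_CUBIC) if 0 else cv2.resize(I["top"][100:245,180:340],None,fx=4,fy=4,interpolation=cv2.INTER_CUBIC))
E
```

```text
orange scene [258.9 161.8] [252, 158, 14, 9, 104] [ 0.674 -0.103  0.032]
orange top [293.1 144.5] [286, 137, 16, 16, 202] [ 0.674 -0.108  0.033]
red scene [282.1 174.7] [278, 172, 9, 6, 41] [ 0.534 -0.015  0.098]
red top [255.8 203.5] [251, 199, 11, 10, 80] [ 0.532 -0.017  0.095]
green scene [246.3 238.1] [230, 222, 33, 28, 420] [0.528 0.119 0.001]
green top [195.1 211. ] [180, 195, 31, 32, 291] [0.527 0.118 0.003]
black scene [209.7 146.9] [180, 130, 71, 43, 656] [ 0.842 -0.085  0.023]
black scene [319.3 143. ] [284, 130, 66, 33, 1522] [ 0.611 -0.303  0.023]
black scene [252.8 139.9] [248, 138, 11, 5, 22] [ 0.788 -0.214  0.009]
black scene [225.  147.5] [223, 146, 5, 4, 16] [ 0.731 -0.035  0.086]
black scene [280.6 163.9] [277, 160, 10, 11, 36] [ 0.622 -0.13   0.033]
black scene [247.6 170. ] [243, 167, 10, 7, 50] [ 0.646 -0.024  0.058]
black scene [281.8 178. ] [277, 176, 11, 4, 25] [ 0.527 -0.005  0.097]
black scene [245.6 185.2] [239, 178, 17, 13, 115] [ 0.633 -0.001  0.03 ]
black scene [281.5 185.5] [277, 182, 10, 8, 67] [ 0.528 -0.006  0.075]
black scene [215.  200.5] [211, 196, 10, 13, 55] [0.644 0.096 0.035]
black top [195.4  83.5] [150, 80, 101, 11, 612] [0.824 0.116 0.031]
black top [309.6  84.6] [292, 80, 35, 17, 210] [ 0.822 -0.154  0.024]
black top [334.2  80.7] [329, 80, 11, 3, 25] [ 0.833 -0.214  0.022]
black top [335.7 100.6] [333, 99, 7, 4, 19] [ 0.789 -0.219  0.006]
black top [263.1 113.2] [261, 111, 5, 5, 21] [ 0.729 -0.037  0.089]
black top [259.5 154.1] [255, 150, 10, 10, 80] [ 0.646 -0.029  0.058]
black top [208.1 156.9] [203, 155, 12, 4, 36] [0.645 0.085 0.038]
black top [307.9 166.1] [302, 164, 12, 5, 43] [ 0.623 -0.14   0.034]
```

View pics/topc.png

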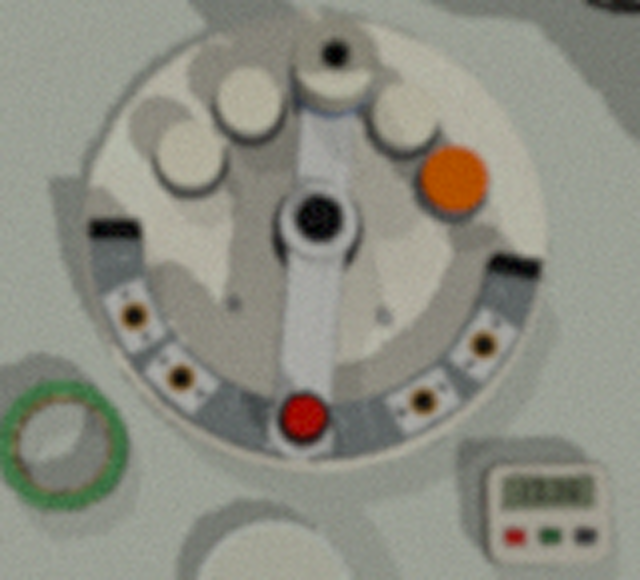

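```bash
python3 - <<'E'
from h import *
C={n:np.load(f"pics/{n}c.npy",allow_pickle=True).item() for n in("scene","top")}
D=np.load("pics/top0.npy")
T=lambda a,b: tri([ray(C["top"],a),ray(C["scene"],b)])
orange=T((293.1,144.5),(258.9,161.8)); knob=T((255.8,203.5),(282.1,174.7)); post=T((259.5,154.1),(247.6,170)); head=T((263.1,113.2),(225,147.5))
for n,p in(("orange",orange),("knob",knob),("post",post),("head",head)): print(n,p.round(4))
img=cv2.imread("pics/top0.png"); hsv=cv2.cvtColor(img,cv2.COLOR_BGR2HSV)
pc=knob[:2]+0.575*(head-knob)[:2]; print("post from knob/head",pc.round(4),np.linalg.norm((head-knob)[:2]))
# brown rings
m=cv2.inRange(hsv,(5,60,30),(25,255,220)); 
k,l,s,c=cv2.connectedComponentsWithStats(m)
for P in(post[:2],pc):
    a0=np.degrees(np.arctan2(*(knob[:2]-P)[::-1])); v=orange[:2]-P
    print("home",a0,"opp orange rel",(np.degrees(np.arctan2(-v[1],-v[0]))-a0+180)%360-180,np.linalg.norm(v))
    for uv in((133,316),(180,377),(423,401),(484,345)):
        p=onplane(C["top"],(uv[0]/4+180-.375,uv[1]/4+100-.375),.030); v=p[:2]-P
        print(p.round(4),np.linalg.norm(v).round(4),(np.degrees(np.arctan2(v[1],v[0]))-a0+180)%360-180, D[int(uv[1]/4+100),int(uv[0]/4+183)])
# deck circle check
print([np.round(kin.inverse_kinematics([*(pc+.115*np.array([np.cos(a),np.sin(a)])),.15],[0,1,0,0]) ,2).tolist() for a in(3.05,2.0)] )
s=env.get_state(); print(s["orientation"],s["time"])
E
```

```text
orange [ 0.676  -0.1077  0.0285]
knob [ 0.5334 -0.0164  0.097 ]
post [ 0.6478 -0.0285  0.0549]
head [ 0.7314 -0.0368  0.0847]
post from knob/head [ 0.6473 -0.0282] 0.19908546726880214
home 173.96205541167183 opp orange rel -64.35820295211893 0.08407704647608506
[0.5971 0.0754 0.03  ] 0.1156 -57.95499178368972 0.8951432
[0.5622 0.0492 0.03  ] 0.1157 -36.192016711463 0.8942346
[ 0.5468 -0.0868  0.03  ] 0.1166 35.997911409644985 0.8921054
[ 0.5782 -0.1223  0.03  ] 0.1168 59.415383621364526 0.8976218
home 174.1226556527667 opp orange rel -64.24680903632367 0.08462676448102112
[0.5971 0.0754 0.03  ] 0.1151 -58.28392496482765 0.8951432
[0.5622 0.0492 0.03  ] 0.115 -36.39999662321483 0.8942346
[ 0.5468 -0.0868  0.03  ] 0.1163 36.13882937473727 0.8921054
[ 0.5782 -0.1223  0.03  ] 0.1168 59.58823453076394 0.8976218
[[0.07, 0.46, -0.19, 2.01, 0.13, 0.68, -1.77], [-0.05, 0.55, -0.24, 1.84, 0.18, 0.77, -1.96]]
[-8.17583942e-04  9.73344947e-01  2.29344477e-01 -2.38707776e-04] 0.1
```

```bash
cat >> h.py <<'E'
from scipy.spatial.transform import Rotation as Ro
POST=np.array([0.6475,-0.0283]); HOME=174.05
def quat(a,flip=0):
    a=np.radians(a); y=np.array([-np.sin(a),np.cos(a),0])*(1-2*flip); z=np.array([0,0,-1.]); 
    q=Ro.from_matrix(np.c_[np.cross(y,z),y,z]).as_quat(); return [q[3],q[0],q[1],q[2]]
def pos(a,z): return [POST[0]+.115*np.cos(np.radians(a)),POST[1]+.115*np.sin(np.radians(a)),z]
E
python3 - <<'E'
from h import *
for f in(0,1):
    for a in(174,150,130,116,110):
        q=kin.inverse_kinematics(pos(a,.14),quat(a,f)); print(f,a,None if q is None else np.round(q,2).tolist())
E
```

```text
0 174 [0.04, 0.47, -0.16, 2.02, 0.11, 0.66, -1.87]
0 150 [-0.07, 0.49, -0.12, 1.98, 0.09, 0.67, -2.34]
0 130 [-0.19, 0.52, -0.03, 1.92, 0.02, 0.7, -2.67]
0 116 [-0.25, 0.55, 0.03, 1.86, -0.02, 0.72, -2.9]
0 110 [-1.0, 1.04, 1.26, 1.88, -1.12, 1.15, -2.09]
1 174 [0.41, 0.55, -0.63, 1.99, 0.47, 0.75, 0.97]
1 150 [0.33, 0.57, -0.64, 1.95, 0.48, 0.77, 0.46]
1 130 [0.25, 0.6, -0.61, 1.89, 0.47, 0.8, 0.08]
1 116 [0.21, 0.63, -0.6, 1.83, 0.47, 0.83, -0.16]
1 110 [0.2, 0.64, -0.59, 1.8, 0.46, 0.84, -0.27]
```

```bash
python3 - <<'E'
from h import *
env.reach(pos(HOME,.26),quat(HOME,1))
env.grip(.06,40)
c=calibration("wrist"); s=env.get_state(); p,d=camera("wrist"); cv2.imwrite("pics/w1.png",p)
np.save("pics/w1c.npy",c,allow_pickle=True); np.save("pics/w1d.npy",d)
print(s["time"],np.round(s["tcp_pos"],4),pos(HOME,.26),s["opening"],np.round(s["force"],2))
print("knob",proj(c,[.5334,-.0164,.097]),"hole",proj(c,[.5971,.0754,.03]))
E
```

```text
2.7333 [ 0.5332 -0.0166  0.26  ] [np.float64(0.5331195354792371), np.float64(-0.01637903795767766), 0.26] 0.0598895708574763 [ 0.11 -0.26 -0.51]
knob [258.14026676 196.95059715] hole [344.00991879 224.17856745]
```

View pics/w1.png

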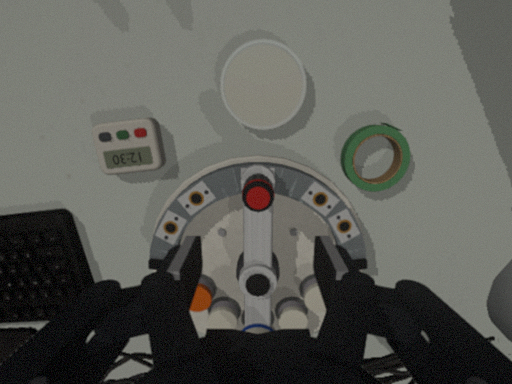

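The wrist view agrees with the prediction. The knob's red top is at (258,196), as predicted, and the target hole is at about (344,226), against a predicted (344,224). Next I descend, grip and lift.

```bash
python3 - <<'E'
from h import *
p=cv2.imread("pics/w1.png"); c=np.load("pics/w1c.npy",allow_pickle=True).item()
for u,v in((344,226),(320,199)):
    r=cv2.cvtColor(p,cv2.COLOR_BGR2GRAY)[v-6:v+7,u-6:u+7].astype(float); w=np.clip(90-r,0,None)
    yy,xx=np.mgrid[-6:7,-6:7]; uv=(u+(w*xx).sum()/w.sum(),v+(w*yy).sum()/w.sum()); P=onplane(c,uv,.03); d=P[:2]-POST
    print(np.round(uv,1),P.round(4),np.linalg.norm(d),np.degrees(np.arctan2(d[1],d[0]))-HOME)
h=cv2.cvtColor(p,cv2.COLOR_BGR2HSV); m=cv2.inRange(h,(0,150,80),(5,255,255)); m[:170]=0; m[215:]=0
M=cv2.moments(m,True); print("knob",onplane(c,(M["m10"]/M["m00"],M["m01"]/M["m00"]),.097))
print(env.movel(pos(HOME,.137),.12,stop_force=12)); env.grip(.02,45)
s=env.get_state(); print(s["time"],s["opening"],np.round(s["force"],2),np.round(s["tcp_pos"],4))
for z in(.145,.153):
    env.movel(pos(HOME,z),.04); s=env.get_state(); print(s["time"],s["opening"],np.round(s["force"],2),np.round(s["tcp_pos"],4))
c=calibration("wrist"); p,d=camera("wrist"); cv2.imwrite("pics/w2.png",p)
p,d=camera("scene"); cv2.imwrite("pics/s2.png",cv2.resize(p[120:270,170:370],None,fx=4,fy=4))
E
```

```text
[344. 226.] [0.5993 0.0753 0.03  ] 0.11427918545622105 -59.104925533500975
[319.9 198.8] [0.5638 0.0492 0.03  ] 0.11404330196620625 -36.85206917305504
knob [ 0.53314735 -0.01684708  0.097     ]
False
4.35 0.02642465675376367 [-1.34 -1.03  5.97] [ 0.5334 -0.0164  0.1376]
4.7 0.02652297859707911 [ 2.86  0.74 -6.43] [ 0.5334 -0.0165  0.145 ]
5.05 0.026475380775662256 [ 4.15 -0.3  -7.59] [ 0.5333 -0.0164  0.1529]
```

View pics/s2.png

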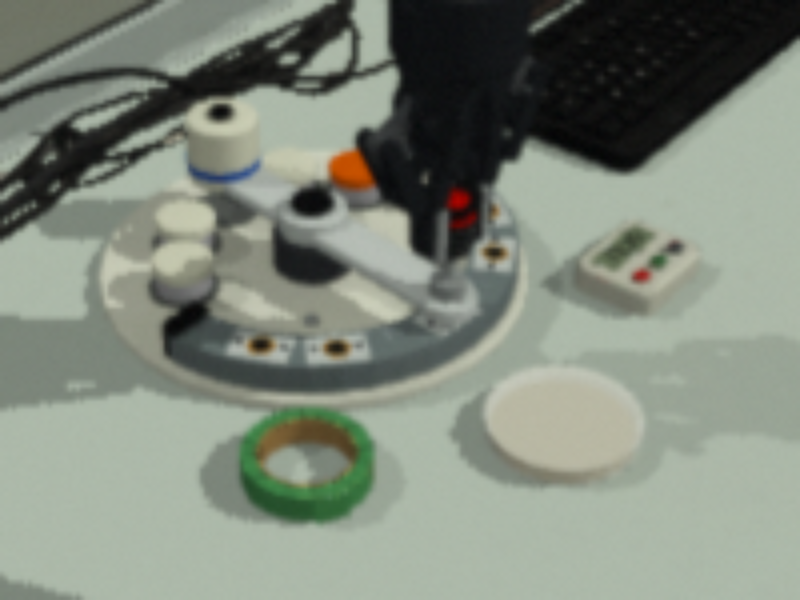

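The knob is lifted and gripped: the plunger rod shows under the knob at (455,270), and the force is about −7.6 N, as expected from the spring. Now I swing round.

```bash
python3 - <<'E'
from h import *
T=-58.6
for r in np.linspace(0,T,8)[1:]:
    env.movel(pos(HOME+r,.153),.06,rot=quat(HOME+r,1)); s=env.get_state(); print(round(s["time"],2),round(r,1),np.round(s["force"],1),np.round(s["tcp_pos"],4),round(s["opening"],4))
p,d=camera("top"); cv2.imwrite("pics/t3.png",p)
env.grip(.040); env.dwell(.3)
s=env.get_state(); print(s["time"],np.round(s["force"],1),s["opening"])
p,d=camera("scene"); cv2.imwrite("pics/s3.png",cv2.resize(p[120:270,170:370],None,fx=4,fy=4))
E
```

```text
5.58 -8.4 [ 5.   0.3 -8.7] [5.363e-01 2.000e-04 1.529e-01] 0.0263
6.02 -16.7 [ 5.4  0.  -8.7] [0.5416 0.016  0.1528] 0.0268
6.45 -25.1 [ 5.  -1.4 -7.7] [0.5492 0.0309 0.1528] 0.0269
6.88 -33.5 [ 4.7 -1.3 -9. ] [0.5588 0.0445 0.1527] 0.0268
7.32 -41.9 [ 4.5 -1.1 -7.9] [0.5703 0.0566 0.1526] 0.0268
7.75 -50.2 [ 4.5 -1.9 -9.1] [0.5834 0.0669 0.1526] 0.0271
8.18 -58.6 [ 4.9 -2.9 -8.3] [0.5979 0.0752 0.1526] 0.0272
8.8167 [ 0.7 -0.2  0.5] 0.039815595923052935
```

View pics/s3.png

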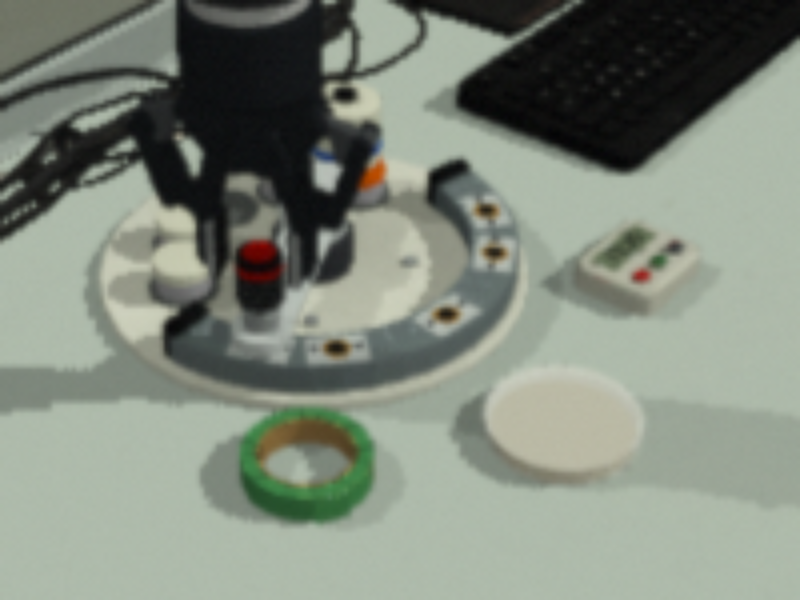

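The fingers are open and the knob seems to have sunk: its red cap is at (260,250) and sits low over the barrel. I check this by depth and with a gentle sideways push.

```bash
python3 - <<'E'
from h import *
def capz():
    c=calibration("scene"); p,d=camera("scene"); h=cv2.cvtColor(p,cv2.COLOR_BGR2HSV)
    m=cv2.inRange(h,(0,150,80),(5,255,255)); m[:150]=0; m[215:]=0; m[:,:215]=0; m[:,260:]=0
    k,l,s,ce=cv2.connectedComponentsWithStats(m); i=1+np.argmax(s[1:,4]); ys,xs=np.where(l==i)
    P=np.array([withdepth(c,(x,y),d[y,x]) for x,y in zip(xs,ys) if d[y,x]>0]); return P[:,2].max().round(4),np.percentile(P[:,2],80).round(4),P.mean(0).round(4),s[i].tolist()
print("cap",capz())
a=HOME-58.6; env.movel(pos(a,.140),.08,stop_force=10)
for sgn in(1,-1):
    t=a+sgn*6   # 12 mm: 6 mm free, then contact
    hit=env.movel(pos(t,.140),.04,stop_force=5); s=env.get_state()
    d=np.array(s["tcp_pos"][:2])-POST; print(sgn,hit,"stopped at",np.degrees(np.arctan2(d[1],d[0]))-HOME,np.round(s["force"],1),s["time"])
print("cap",capz())
E
```

```text
cap (np.float64(0.0989), np.float64(0.0975), array([0.5997, 0.0751, 0.0969]), [231, 180, 8, 5, 31])
1 True stopped at -54.5634307523804 [2.9 0.9 0.8] 9.525
-1 True stopped at -62.78327822456082 [-0.1  0.4  0.3] 9.9917
cap (np.float64(0.0993), np.float64(0.098), array([0.6013, 0.0768, 0.0973]), [229, 180, 9, 5, 33])
```

The cap is at 0.098 m, the fully home height. The push was blocked both ways at −54.6° and −62.8°, which matches the finger clearance plus the 1° play round −58.7°. I centre the fingers, retreat and check from above.

```bash
python3 - <<'E'
from h import *
a=HOME-58.67; env.movel(pos(a,.140),.08); env.grip(.06); env.movel(pos(a,.26),.15)
q=pos(a,.26); env.movel([.44,-.10,.30],.25)
s=env.get_state(); print(s["time"],np.round(s["force"],2),np.round(s["tcp_pos"],3))
c={n:calibration(n) for n in("top","scene")}; I={}
for n in c: I[n],_=camera(n); cv2.imwrite(f"pics/{n}4.png",I[n])
def cen(n,lo,hi,b):
    m=cv2.inRange(cv2.cvtColor(I[n],cv2.COLOR_BGR2HSV),lo,hi); z=np.zeros_like(m); x0,y0,x1,y1=b; z[y0:y1,x0:x1]=m[y0:y1,x0:x1]; M=cv2.moments(z,True); return (M["m10"]/M["m00"],M["m01"]/M["m00"])
B={"top":(190,95,330,195),"scene":(190,135,300,215)}
k=tri([ray(c[n],cen(n,(0,150,80),(4,255,255),B[n])) for n in c]); print("knob cap",k)
h=POST+(POST-k[:2])/.115*.085; o=np.array([.676,-.1077]); print("head est",h,"dist to pot",np.linalg.norm(h-o))
cv2.imwrite("pics/t4c.png",cv2.resize(I["top"][100:280,170:340],None,fx=3.3,fy=3.3))
E
```

```text
12.6833 [ 0.24  0.03 -0.13] [ 0.44  -0.099  0.3  ]
knob cap [0.60007236 0.07664881 0.09383848]
head est [ 0.68255521 -0.10587086] dist to pot 0.006805624138543004
```

View pics/t4c.png

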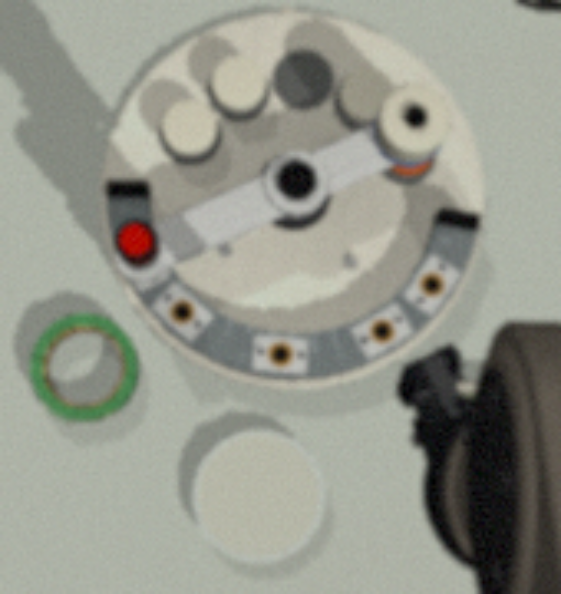

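The top view shows the head (410,118) over the orange pot, whose edge shows at (410,170). The knob (136,240) is on the far-left plate, the other four holes are empty, and the gripper is clear. I hand the job in.

```bash
python3 -c "
from h import *
job.job_done(); print(env.get_state()['time'])"
```

```text
the job is handed in; nothing more can be done
the job is handed in; nothing more can be done
```

The reading head is over the orange-lidded pot, and the plunger has snapped home in that pot's hole, 58.7° from home. I gripped the knob, lifted it about 15 mm, swung the arm round, and opened the fingers so the pin dropped in on the first try. I handed the job in shortly after 12.7 s on the robot's clock, well inside the 38 s limit; it reported no verdict.

- **Plunger home:** the knob's cap measured 0.098 m high by depth, the same as at home. A later two-view estimate gave 0.094 m, which is within its error.
- **Arm locked:** gentle pushes stopped symmetrically either side of −58.7°, which fits the finger clearance plus the pin's play.
- **Head over the pot:** the estimated distance between head and pot is about 7 mm, against a limit of 15 mm. About 8 mm was expected, because this plate is roughly 5.5° off.
- **Bystanders:** in the last picture the tape roll and petri dish were where they started. The timer was hidden behind the robot's arm, so I could not check it there, but the robot never came near it at its height.
- **Robot clear:** the gripper was away from everything, with tool force near zero.

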